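# Load the slide carrier under the scanner's leaf spring

### The arm

A 7-joint arm with a two-finger parallel gripper is mounted at the origin on the work surface. World frame = base frame: x ahead of the robot, y to its left, z up, the work surface at z = 0. Lengths are in m, angles in rad, forces in N, time in s.
With the tool pointing down it reaches from about 0.4 to 0.85 m from the base axis. Payload 10.4 kg.
Tool frame: the origin (TCP) lies at the very end of the fingers, on their centre line; the grasp point (between the pads) lies 19 mm behind it; z points along the fingers, y is the line along which they close (so a half turn about z gives the same grasp; the last joint's range is limited). The gripper opens to 87 mm and grips with 3 to 60 N. Pads are 19 mm wide; open, the fingers measure 117 mm over their backs; the gripper's body (75 mm by 190 mm) begins 51 mm behind the grasp point.
Start: joints at [-1.242, 0.332, -0.065, 1.46, 0.022, 1.35, -0.088], TCP at [0.215, 0.587, 0.223] pointing down, gripper open.
Joint ranges: [-2.6, 2.6], [-0.5, 2.12], [-1.47, 1.34], [0.16, 2.42], [-1.27, 4.41], [0.06, 2.06], [-2.6, 2.6]. Speed limits (rad/s): [2.22, 2.22, 2.79, 2.79, 3.14, 3.14, 3.14].

### API

Orientations are given as a unit quaternion [x, y, z, w].
In Python, from bench import * gives the robot as it stands.
- The arm moves only by the tool step_arm, never from a script. Its arguments are lists of equal length, an entry for each row: "delta_pos": the shift along the world's x, y, z in units of 25 mm (1.0 is 25 mm), a list of three; "turn": the turn about the world's z in units of 0.12 rad (1.0 is 0.12 rad). In form: {"delta_pos": [[tx, ty, tz], ...], "turn": [turn, ...]}. A call has 1 to 12 rows; each row shifts and turns the commanded pose from where the row before left it; what a row does not reach is not made up. A row lasts 1/10 s, in which the tool goes at most 50 mm and 8.59 degrees, less where a joint would pass 70% of its speed; a pose out of reach is approached as far as the arm can. A call with a number of a shift or a turn outside -1 to 1 is refused whole. A call with a gripper value outside its range is refused whole. "grip" is the closure, from 0 (fully open) to 1 (shut), set as the call begins (left out, the last holds). The fingers move at their own pace and stop on an object; "newtons" is the grip in N (left out, the last holds). Time passes only in rows, so rows that do not move let the fingers close. It gives the time, the measured TCP pose, the force, the opening and the grip force at its end, in the units of the state.
- read_state(): the state, without advancing time (a new reading comes with each control period).
- camera(name): name is "side" or "top"; returns a dict with "image" (420x560x3 uint8, red, green, blue), "z_map" (420x560 float32, m along the optical axis (not along the pixel's ray), 0 where there is no reading), "mtx" (3x3 intrinsics, pixels), "dist" ([k1, k2, p1, p2, k3] as OpenCV has them; the pictures are not rectified), "view" (4x4, takes a point from world to camera coordinates). Camera axes: x right, y up, looking along -z (the intrinsics and any distortion apply to the point x, -y, -z); pixel columns grow to the right and rows downward; lengths in m; the calibration is good to about 2 mm. A picture is of the moment at which its call begins.
- close_job(): hands the job in; it is judged then, once.
The state is a dict: "time": time; "joint_positions": joint angles; "joint_vel": joint speeds; "joint_torque": joint torques, N m; "ee_pos": TCP position; "eef_rot": TCP orientation; "ft_force": force on the tool from outside, world axes, zero at the start; "torque": the same for the moment, N m; "width": finger opening in m; "grip_force": force on a finger pad.
Only numpy, scipy, OpenCV 4.12 (cv2) and the standard library are available. Lean on these libraries where they do the work, as an engineer would, in place of code of your own. Each camera call takes 0.05 s, during which the arm holds its last target. There are 200 camera calls.

### The job

Load the blue slide carrier into the slide scanner: with the fingertips press it down hard on its sprung bed at the ribbed thumb pad and, keeping it pressed, slide it along the lane under the leaf spring until it is fully home against the end stop, then let go so that the spring holds it flat. Push it only: do not lift or tip the carrier, do not touch the two glass slides on it, and leave the other things where they are.

Things in the scene. Friction and masses are not known exactly. Their poses are not given: they have to be found in the camera images.
- scanner: low off-white slide scanner fixed on the bench, 475 x 230 mm, deck 40 mm high, place and yaw vary. Origin: on the bench top, under the centre of the carrier when fully home; x = loading direction (open end to end stop), z up. Lane along x, 90 mm wide between aluminium side rails (tops 60 mm above the bench) from x = -173 mm. Deck with small items at y = 55 to 155 mm
- end_stop (a point): face of the lane's end stop, at scanner x = +64.5 mm on the lane's centre line, 58 mm above the bench (the top of a fully pressed carrier). An aluminium bridge that carries the leaf spring crosses the lane just beyond, scanner x = 66 to 91 mm, top 91 mm above the bench
- optics (a point): top of the microscope head (white column, arm over the lane, camera), 245 mm above the bench: an obstacle at scanner x = 185 to 305 mm, y = -26 to 142 mm
- carrier: blue slide carrier, a loose plate 128 mm long (x) x 86 wide (y) x 12 thick, 0.16 to 0.24 kg, lying in the lane on the sprung bed, x along the scanner's x, 2 mm play each side. Origin: centre of its underside. Starts 55 mm above the bench, 72 to 96 mm short of the scanner's origin along the lane; fully home it is at the scanner's origin, underside 46 mm above the bench. Sliding friction about 0.18
- thumb_pad (a point): centre of the ribbed thumb pad on the carrier's top face (12 mm above the underside), 45 mm behind the carrier's origin; the flat pad runs from the rear edge (carrier x = -64 mm) to the ridge (x = -26 mm), full width. Axes as the carrier's
- thumb_ridge (a point): thumb ridge on the carrier, to push against while pressing on the pad: a cross ridge 80 mm wide, 6 mm thick (carrier x = -26 to -20 mm), rising 8 mm above the top face. This point is the middle of its rear face (towards the pad), 4 mm above the top face
- carrier_nose (a point): middle of the carrier's leading end face (carrier x = +64 mm; top edge rounded, 2.5 mm radius), 6 mm above its underside
- slides: the two glass microscope slides set in the carrier ahead of the ridge, each 76 x 25 mm, side by side, tops 1 mm below the carrier's top face, covering carrier x = -17 to +59 mm and |y| = 9.5 to 34.5 mm. Same origin and axes as the carrier. Not to be touched
- bed (a joint): sprung bed (grey plate) of the lane: 0 = up, 0.009 m = pressed fully down, the carrier going down level with it. About 4 N on the carrier starts it down and about 8 N holds it fully down; there it meets a hard stop
- leaf (a joint): leaf spring over the lane, rad: 0 = free, about 0.065 = riding on a carrier that is fully down, pressing it with about 12 N. Blade 14 mm wide on the centre line, sloping down from the bridge towards the open end, lowest at scanner x = +20 mm (54.5 mm above the bench), then a turned-up toe. Pushing the carrier in under it takes about 10 to 20 N
- leaf_toe (a point): underside of the spring's turned-up toe, at scanner x = +4 mm, 60 mm above the bench when free. With the bed up the carrier's end face (55 to 67 mm) butts against the toe and is blocked; with the carrier fully down its top (58 mm) passes under the toe and lifts the blade
- oil_bottle: bystander: small amber bottle, 28 mm diameter, 48 mm high, on the scanner's deck. Origin: centre of its underside
- cover_glass_box: bystander: small orange box, 30 x 30 x 22 mm, on the scanner's deck. Origin: centre of its underside
- spare_carrier: bystander: an empty dark grey carrier of the same shape, lying on the bench. Origin: centre of its underside
- slide_box: bystander: blue slide storage box, 175 x 98 x 33 mm, on the bench. Origin: centre of its underside
- multimeter: bystander: yellow multimeter, 150 x 75 x 36 mm, on the bench. Origin: centre of its underside
- screwdriver: bystander: green-handled screwdriver on the bench. Origin: near its middle
- mug: bystander: white mug, 80 mm diameter, 92 mm high, on the bench. Origin: centre of its underside

How it is judged:
On the way:
1. the carrier is pressed down on its bed while its leading end is still short of the spring's lowest point (value of joint bed above 0.005 m and x of carrier_nose in the frame of scanner below 0.02 m), for 0.05 s.
At the end, for the whole second after the job is handed in: the carrier lies within 3 mm of fully home at the end stop, under the raised leaf spring (at least 0.04 rad), which holds it and the bed down (bed at least 7 of its 9 mm down), level within 0.03 rad, at rest (x of carrier in the frame of scanner above -0.003 m and value of joint bed above 0.007 m and value of joint leaf above 0.04 rad and angle between carrier's own z axis and vertical below 0.03 rad and linear speed of carrier below 0.01 m/s); the robot touches nothing.
It fails at once if the carrier is lifted (its origin more than 8 mm above its starting height) (height (world z) of carrier above 0.063 m).
It fails at once if the carrier is tipped more than 0.15 rad (angle between carrier's own z axis and vertical above 0.15 rad).
It fails at once if the fingers touch the glass slides (contact force between the fingers and slides above 0.5 N).
It fails at once if a bystander is moved more than 20 mm (distance of any of oil_bottle, cover_glass_box, spare_carrier, slide_box, multimeter, screwdriver, mug from where it was at the start of the episode above 0.02 m).
It also fails if it takes over 35 s, if anything falls off the work surface, if the arm or the gripper's body presses on something with over 40 N, if the wrist force passes 120 N, or if a joint passes its speed limit or range.

## Working session

There is one attempt and no reset: what is moved stays moved. The work goes in short steps, Python scripts to look and compute and a tool call to move; the robot and the scene stay as the last step left them, time stands still between calls to the robot, and variables do not carry over. Pictures are saved under pics/ and viewed, at most 10 in all, crops included, and the job is handed in when it is done.

Besides the shell and the picture viewer there is one more tool, called after "Request:" in YAML: its name, and indented under it one key for each argument. step_arm: Moves the arm, as the interface text tells. Shifts and turns lie within -1 to 1; 1 stands for 25 mm of shift or 0.12 rad of turn. Its arguments: {"type":"object","properties":{"delta_pos":{"type":"array"},"turn":{"type":"array"},"grip":{"type":"number"},"newtons":{"type":"number"}},"required":["delta_pos","turn"]}

```bash
mkdir -p pics; cat > h.py <<'E'
from bench import *
import numpy as np, cv2
def grab(n):
    c=camera(n); return c
def ray(c,uv):
    p=cv2.undistortPoints(np.array(uv,float).reshape(-1,1,2),np.array(c["mtx"],float),np.array(c["dist"],float)).reshape(-1,2)
    V=np.array(c["view"]); d=np.c_[p[:,0],-p[:,1],-np.ones(len(p))]
    return -V[:3,:3].T@V[:3,3], d@V[:3,:3]
def onplane(c,uv,z):
    o,d=ray(c,uv); return o+d*((z-o[2])/d[:,2])[:,None]
def cloud(c):
    h,w=c["z_map"].shape; v,u=np.mgrid[:h,:w]
    o,d=ray(c,np.stack([u.ravel(),v.ravel()],1)); 
    return (o+d*c["z_map"].reshape(-1,1)).reshape(h,w,3)
E
python3 - <<'E'
from h import *
s=read_state(); print({k:np.round(s[k],3) for k in s})
for n in("side","top"):
    c=grab(n); np.savez(n+"0.npz",**c); cv2.imwrite(f"pics/{n}0.png",c["image"][...,::-1])
    print(n,np.round(ray(c,[[280,210]]),3), np.round(c["dist"],3))
E
```

```text
{'time': np.float64(0.0), 'joint_positions': array([-1.242,  0.333, -0.065,  1.461,  0.022,  1.35 , -0.089]), 'joint_vel': array([-0.001,  0.001,  0.001, -0.001, -0.001, -0.001, -0.001]), 'joint_torque': array([-0.0000e+00, -6.2325e+01,  2.5000e-02, -3.8990e+01, -6.1000e-02,
        4.0000e-02,  0.0000e+00]), 'ee_pos': array([0.215, 0.586, 0.222]), 'eef_rot': array([ 0.175,  0.985, -0.001, -0.   ]), 'ft_force': array([ 0.247,  0.235, -0.78 ]), 'torque': array([-0.006, -0.012,  0.029]), 'grip_force': np.float64(0.0), 'width': np.float64(0.087)}Traceback (most recent call last):
  File "<stdin>", line 5, in <module>
    return _wrapfunc(a, 'round', decimals=decimals, out=out)
    return _wrapit(obj, method, *args, **kwds)
    conv = _array_converter(obj)
ValueError: setting an array element with a sequence. The requested array has an inhomogeneous shape after 1 dimensions. The detected shape was (2,) + inhomogeneous part.
```

View pics/side0.png

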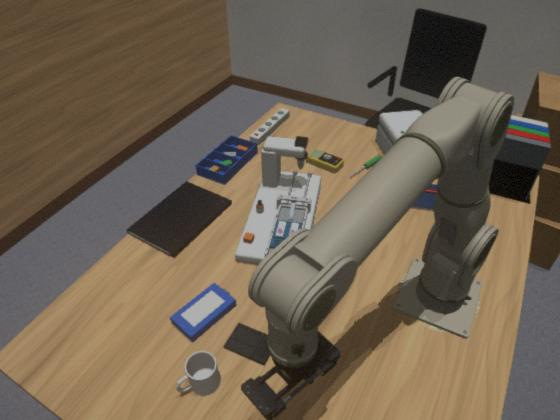

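The side view shows the scanner around (285,215), with the carrier near (285,235) and its rear partly hidden by the arm. The bottle is at (260,206) and the orange box at (249,238).

```bash
python3 - <<'E'
from h import *
for n in("side","top"):
    c=grab(n); np.savez(n+"0.npz",**c); cv2.imwrite(f"pics/{n}0.png",c["image"][...,::-1])
    o,d=ray(c,[[280,210]]);print(n,o.round(3),d.round(3),np.round(c["dist"],3))
E
```

```text
side [0.043 0.937 1.084] [[ 0.361 -0.649 -0.67 ]] [-0.112  0.     0.     0.     0.   ]
top [0.448 0.032 1.444] [[ 0.081  0.001 -0.997]] [-0.106  0.     0.     0.     0.   ]
```

View pics/top0.png

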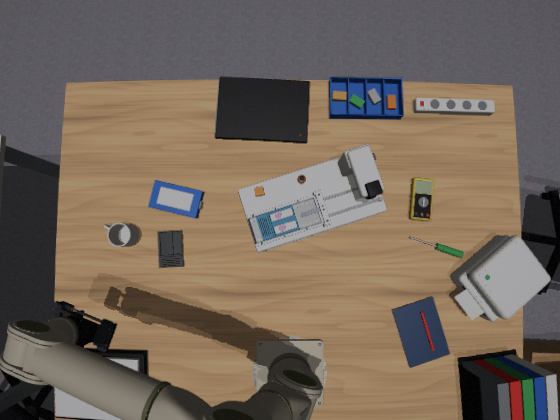

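The top view shows the carrier at about (275,222), lying left to right with a slight tilt. The pad end is at about (257,228), and loading runs to the upper right.

```bash
python3 - <<'E'
from h import *
for n in("top","side"):
    c=dict(np.load(n+"0.npz")); im=c["image"]; P=cloud(c)
    hsv=cv2.cvtColor(im,cv2.COLOR_RGB2HSV)
    m=(cv2.inRange(hsv,(92,90,40),(125,255,255))>0)
    box=(abs(P[...,0]-.46)<.15)&(abs(P[...,1]-.05)<.2)&(P[...,2]>.02)&(P[...,2]<.1)
    m&=box; ys,xs=np.nonzero(m); print(n,m.sum(),xs.min(),xs.max(),ys.min(),ys.max(),"z",np.percentile(P[m][:,2],[5,50,95]).round(4))
    if n=="top":
        k=cv2.minAreaRect(np.c_[xs,ys].astype(np.float32)); print(k)
        b=cv2.boxPoints(k); Q=onplane(c,b,.067); print(Q.round(4), "sides",np.linalg.norm(Q[1]-Q[0]),np.linalg.norm(Q[2]-Q[1]),"c",Q.mean(0))
        # scanner body: heights .03-.07
        w=(P[...,2]>.025)&(P[...,2]<.12)&(abs(P[...,0]-.46)<.2)&(abs(P[...,1]-.0)<.32)&(hsv[...,1]<60)
        w=cv2.morphologyEx(w.astype(np.uint8),cv2.MORPH_OPEN,np.ones((3,3)))
        nn,l,st,ce=cv2.connectedComponentsWithStats(w); i=1+np.argmax(st[1:,4]); yy,xx=np.nonzero(l==i)
        k=cv2.minAreaRect(np.c_[xx,yy].astype(np.float32)); Q=onplane(c,cv2.boxPoints(k),.04); print("scanner",k,Q.round(4),np.linalg.norm(Q[1]-Q[0]),np.linalg.norm(Q[2]-Q[1]))
    x0,y0,W=(230,140,170) if n=="top" else (230,160,110)
    H=int(W*.75); cv2.imwrite(f"pics/{n}c.png",cv2.resize(im[y0:y0+H,x0:x0+W],(800,600),interpolation=cv2.INTER_CUBIC)[...,::-1])
E
```

```text
top 567 256 298 205 240 z [0.0609 0.0666 0.0742]
((277.1641540527344, 222.51596069335938), (25.599048614501953, 37.597251892089844), 72.34988403320312)
[[ 0.5391  0.1155  0.067 ]
 [ 0.578  -0.0049  0.067 ]
 [ 0.496  -0.031   0.067 ]
 [ 0.4574  0.0888  0.067 ]] sides 0.1265079383990018 0.08613283379942907 c [0.51761253 0.04210699 0.067     ]
scanner ((311.77459716796875, 200.70277404785156), (66.75078582763672, 135.45892333984375), 72.47443389892578) [[ 0.6331  0.1809  0.04  ]
 [ 0.7791 -0.2685  0.04  ]
 [ 0.5559 -0.3349  0.04  ]
 [ 0.4149  0.1098  0.04  ]] 0.4725370394940895 0.2329074758477103
side 147 271 300 221 246 z [0.062  0.0659 0.0719]
```

View pics/topc.png

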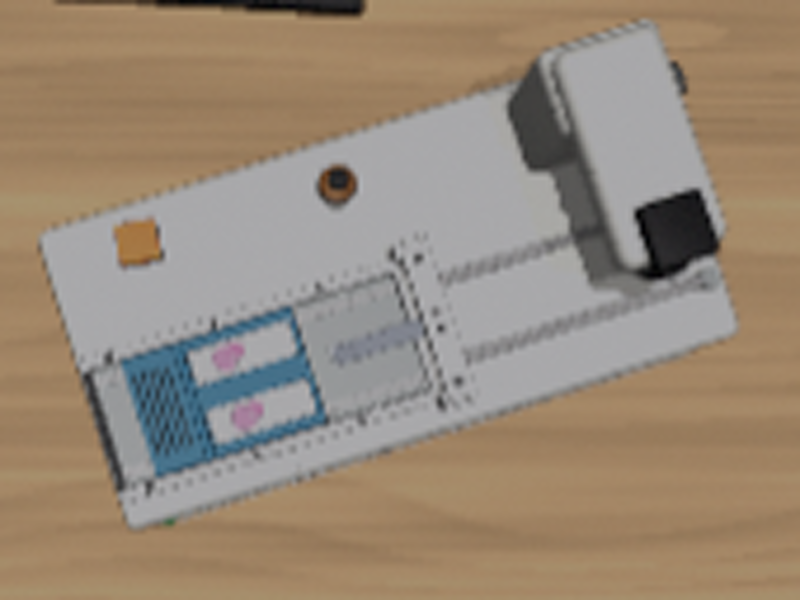

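View pics/sidec.png

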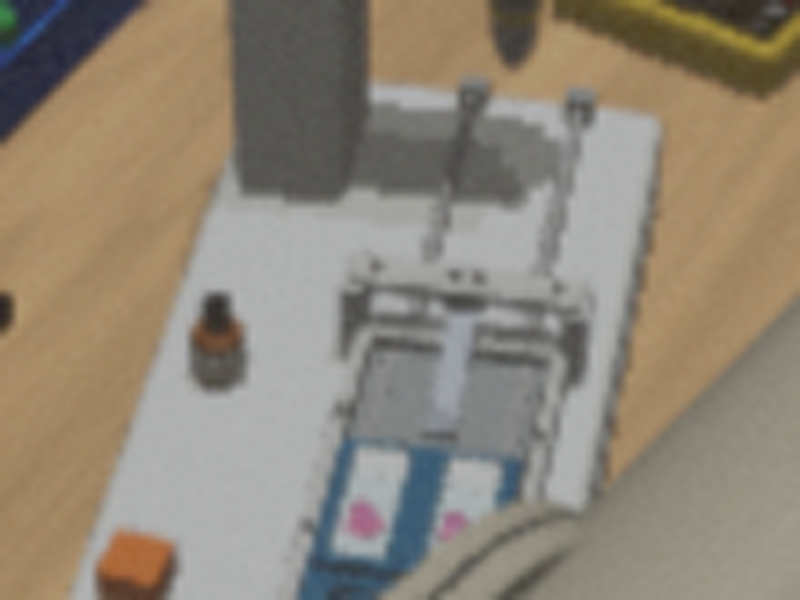

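The carrier top measures 66.6 mm high (expected 67) and 126 x 86 mm (expected 128 x 86), so the fit checks out. Its centre is at (0.518, 0.042) and the loading direction is -72.2°. I'll move above the pad with the fingers shut and tool y across the lane.

Request:
step_arm:
  delta_pos:
    - [0.5,-0.9,0]
    - [0.5,-0.9,0]
    - [0.5,-0.9,0]
    - [0.5,-0.9,0]
    - [0.5,-0.9,0]
    - [0.5,-0.9,0]
    - [0.5,-0.9,0]
    - [0.5,-0.9,0]
    - [0.5,-0.9,0]
    - [0.5,-0.9,0]
    - [0.5,-0.9,0]
    - [0.5,-0.9,0]
  turn: [-0.35,-0.35,-0.35,-0.35,-0.35,-0.35,-0.35,-0.35,-0.35,-0.35,-0.35,-0.35]
  grip: 1
  newtons: 20

```text
time: 1.35
ee_pos: [0.3664, 0.3149, 0.2226]
eef_rot: [0.417, 0.909, 0.0, 0.0]
ft_force: [-0.0, -0.7, -1.1]
width: 0.0026
grip_force: 0.0
```

Request:
step_arm:
  delta_pos:
    - [0.55,-0.9,-0.2]
    - [0.55,-0.9,-0.2]
    - [0.55,-0.9,-0.2]
    - [0.55,-0.9,-0.3]
    - [0.55,-0.9,-0.3]
    - [0.55,-0.9,-0.4]
    - [0.55,-0.9,-0.4]
    - [0.55,-0.9,-0.4]
    - [0.55,-0.9,-0.4]
    - [0.55,-0.9,-0.4]
    - [0,0,0]
    - [0,0,0]
  turn: [-0.35,-0.35,-0.35,-0.35,-0.35,-0.35,-0.35,-0.35,-0.35,-0.2,0,0]

```text
time: 2.55
ee_pos: [0.5029, 0.0906, 0.1418]
eef_rot: [0.589, 0.808, -0.001, -0.0]
ft_force: [0.1, 0.1, -0.2]
width: 0.0005
grip_force: 0.0
```

```bash
python3 - <<'E'
from h import *
im=[]
for n,(x0,y0) in dict(side=(215,170),top=(220,165)).items():
    c=grab(n); np.savez(n+"1.npz",**c); im.append(cv2.resize(c["image"][y0:y0+120,x0:x0+80],(400,600),interpolation=cv2.INTER_CUBIC))
cv2.imwrite("pics/near.png",np.hstack(im)[...,::-1])
E
```

```text
(no output)
```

View pics/near.png

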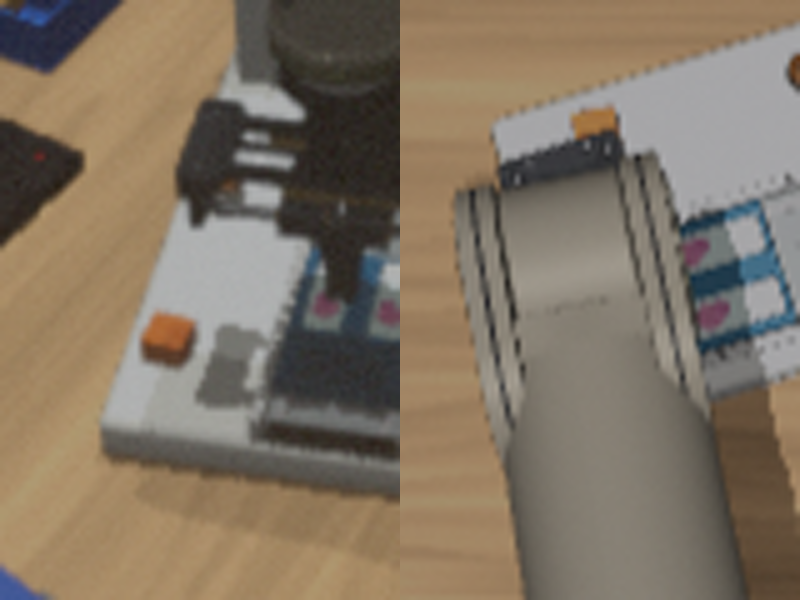

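The near view shows the finger tip hovering over the carrier's centre line at side pixel about (285,228). It looks as if it's over the slides only because of its height. I'll cross-check the rear edge and left edge in this side view.

```bash
python3 - <<'E'
from h import *
c=dict(np.load("side1.npz")); P=cloud(c); hsv=cv2.cvtColor(c["image"],cv2.COLOR_RGB2HSV)
a=np.deg2rad(-72.2); R=np.array([[np.cos(a),np.sin(a)],[-np.sin(a),np.cos(a)]]); C=np.array([.5176,.0421])
L=(onplane(c,np.stack(np.meshgrid(np.arange(560),np.arange(420)),-1).reshape(-1,2),.067)[:,:2]-C)@R.T
L=L.reshape(420,560,2)*1000
m=(cv2.inRange(hsv,(90,70,25),(128,255,255))>0)&(abs(L[...,0])<110)&(abs(L[...,1])<70)
print("side: n",m.sum(),"lx",np.percentile(L[m][:,0],[0,2,50,98,100]).round(1),"ly",np.percentile(L[m][:,1],[0,2,50,98,100]).round(1),"z",np.median(P[m][:,2]).round(4))
# rear edge per y strip
for y in range(-35,45,10):
    s=m&(abs(L[...,1]-y)<5); print(y,L[s][:,0].min().round(1) if s.any() else None,end=" ")
Q=(onplane(c,np.array([[215+345/5,170+298/5]]),.1418)[:,:2]-C)@R.T*1000
print("tip",Q, "cmd",(np.array(read_state()["ee_pos"])[:2]-C)@R.T*1000)
E
```

```text
side: n 74 lx [-19.3  -7.5  40.2  59.6  60.6] ly [-41.5 -41.   -0.3  42.8  44. ] z 0.0659
-35 32.0 -25 None -15 -19.3 -5 -8.2 5 -4.9 15 None 25 None 35 -6.6 tip [[-58.93535181  -3.62944165]] cmd [-52.24624896   1.1824684 ]
```

The side view agrees within about 3 mm: edges at ±42, front at +61, height 66 mm. I'll shift 12 mm forward and come down just above the pad.

Request:
step_arm:
  delta_pos:
    - [0.15,-0.45,-0.4]
    - [0,0,-0.6]
    - [0,0,-0.6]
    - [0,0,-0.6]
    - [0,0,-0.3]
    - [0,0,0]
    - [0,0,0]
  turn: [0,0,0,0,0,0,0]

```text
time: 3.35
ee_pos: [0.5069, 0.0809, 0.0807]
eef_rot: [0.588, 0.809, 0.0, 0.0]
ft_force: [0.6, -0.1, -0.5]
width: 0.0009
grip_force: 0.0
```

Request:
step_arm:
  delta_pos:
    - [0,0,-0.1]
    - [0,0,-0.1]
    - [0,0,-0.1]
    - [0,0,-0.1]
    - [0,0,0]
  turn: [0,0,0,0,0]

```text
time: 3.85
ee_pos: [0.5064, 0.0805, 0.0697]
eef_rot: [0.588, 0.809, -0.0, -0.0]
ft_force: [0.0, -0.2, -0.3]
width: 0.0005
grip_force: 0.0
```

Request:
step_arm:
  delta_pos:
    - [0,0,-0.1]
    - [0,0,-0.1]
    - [0,0,-0.1]
    - [0,0,-0.1]
    - [0,0,0]
  turn: [0,0,0,0,0]

```text
time: 4.35
ee_pos: [0.5069, 0.0806, 0.0602]
eef_rot: [0.588, 0.809, 0.0, 0.0]
ft_force: [-1.6, -0.6, 6.6]
width: 0.0003
grip_force: 3.4
```

Request:
step_arm:
  delta_pos:
    - [0,0,-0.1]
    - [0,0,0]
  turn: [0,0]

```text
time: 4.55
ee_pos: [0.5075, 0.0807, 0.0584]
eef_rot: [0.588, 0.809, 0.001, 0.0]
ft_force: [-1.7, -0.1, 8.2]
width: 0.0001
grip_force: 4.1
```

Request:
step_arm:
  delta_pos:
    - [0,0,-0.05]
    - [0,0,-0.05]
    - [0,0,0]
  turn: [0,0,0]

```text
time: 4.85
ee_pos: [0.5087, 0.0809, 0.058]
eef_rot: [0.588, 0.809, 0.002, 0.001]
ft_force: [-7.9, -1.9, 31.7]
width: 0.0006
grip_force: 15.8
```

Bed is on its hard stop at z = 58 mm, with 32 N of press. Now I'll slide.

Request:
step_arm:
  delta_pos:
    - [0.06,-0.19,0]
    - [0.06,-0.19,0]
    - [0.06,-0.19,0]
    - [0.06,-0.19,0]
    - [0,0,0]
  turn: [0,0,0,0,0]

```text
time: 5.35
ee_pos: [0.5148, 0.0626, 0.0581]
eef_rot: [0.588, 0.809, 0.002, 0.001]
ft_force: [-7.6, 1.7, 32.6]
width: 0.0004
grip_force: 15.8
```

Request:
step_arm:
  delta_pos:
    - [0.03,-0.2,0]
    - [0.03,-0.2,0]
    - [0.03,-0.2,0]
    - [0.06,-0.19,0]
    - [0.06,-0.19,0]
    - [0,0,0]
  turn: [0,0,0,0,0,0]

```text
time: 5.95
ee_pos: [0.5212, 0.0398, 0.0582]
eef_rot: [0.588, 0.809, 0.004, 0.001]
ft_force: [-2.8, 7.5, 25.1]
width: 0.0004
grip_force: 17.1
```

Request:
step_arm:
  delta_pos:
    - [0.06,-0.19,-0.03]
    - [0.06,-0.19,0]
    - [0.06,-0.19,-0.02]
    - [0.06,-0.19,0]
    - [0,0,0]
  turn: [0,0,0,0,0]

```text
time: 6.45
ee_pos: [0.5283, 0.0206, 0.0581]
eef_rot: [0.588, 0.809, 0.005, 0.002]
ft_force: [-3.5, 6.4, 36.0]
width: 0.0004
grip_force: 21.4
```

```bash
python3 - <<'E'
from h import *
im=[]
for n,(x0,y0) in dict(side=(230,170),top=(240,165)).items():
    c=grab(n); im.append(cv2.resize(c["image"][y0:y0+120,x0:x0+80],(400,600),interpolation=cv2.INTER_CUBIC))
cv2.imwrite("pics/mid.png",np.hstack(im)[...,::-1])
E
```

```text
(no output)
```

View pics/mid.png

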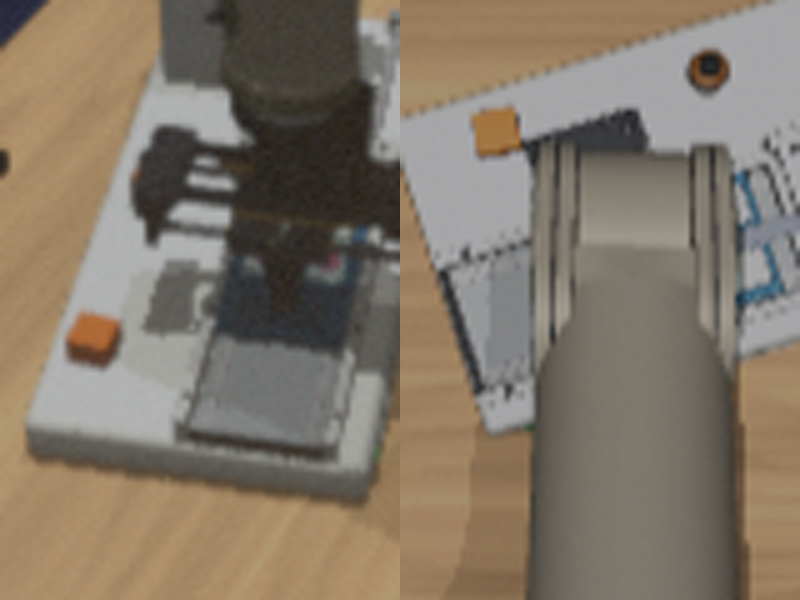

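The carrier is moving along under the leaf: its nose is at top pixel about (394,215) with the blade over it, and its rear is at side pixel (285,237). I'll continue to the stop.

Request:
step_arm:
  delta_pos:
    - [0.05,-0.16,0]
    - [0.05,-0.16,0]
    - [0.05,-0.16,0]
    - [0,0,0]
  turn: [0,0,0,0]

```text
time: 6.95
ee_pos: [0.5321, 0.0087, 0.0581]
eef_rot: [0.588, 0.809, 0.005, 0.002]
ft_force: [-3.1, 8.1, 34.9]
width: 0.0004
grip_force: 21.3
```

Request:
step_arm:
  delta_pos:
    - [0.04,-0.11,0]
    - [0.04,-0.11,0]
    - [0,0,0]
  turn: [0,0,0]

```text
time: 7.25
ee_pos: [0.5334, 0.005, 0.0581]
eef_rot: [0.587, 0.809, 0.005, 0.001]
ft_force: [-7.0, 13.4, 39.8]
width: 0.0008
grip_force: 23.6
```

Request:
step_arm:
  delta_pos:
    - [0.04,-0.11,0]
    - [0.03,-0.1,0]
    - [0,0,0]
  turn: [0,0,0]

```text
time: 7.55
ee_pos: [0.5335, 0.0047, 0.0581]
eef_rot: [0.586, 0.811, 0.006, -0.002]
ft_force: [-16.8, 28.8, 48.9]
width: 0.0009
grip_force: 31.5
```

At the stop: about 32 N along the lane with no further motion. I'll ease off the forward push but keep it slightly forward, then lift straight up.

Request:
step_arm:
  delta_pos:
    - [-0.02,0.06,0]
    - [-0.02,0.06,0]
    - [0,0,0]
  turn: [0,0,0]

```text
time: 7.85
ee_pos: [0.5334, 0.0049, 0.0581]
eef_rot: [0.586, 0.81, 0.005, -0.0]
ft_force: [-10.7, 19.4, 42.0]
width: 0.0006
grip_force: 28.4
```

Request:
step_arm:
  delta_pos:
    - [0,0,-0.0]
    - [-0.02,0.04,0.08]
    - [0,0,0.08]
    - [0,0,0]
  turn: [0,0,0,0]

```text
time: 8.25
ee_pos: [0.5306, 0.004, 0.0585]
eef_rot: [0.587, 0.81, 0.003, -0.001]
ft_force: [-1.7, 14.6, 7.9]
width: 0.0003
grip_force: 8.8
```

Request:
step_arm:
  delta_pos:
    - [-0.03,0.08,0.02]
    - [0,0,0.04]
    - [0,0,0]
  turn: [0,0,0]

```text
time: 8.55
ee_pos: [0.5288, 0.0036, 0.059]
eef_rot: [0.587, 0.809, 0.001, -0.001]
ft_force: [-1.0, 7.5, 0.1]
width: 0.0008
grip_force: 3.9
```

Request:
step_arm:
  delta_pos:
    - [-0.02,0.06,0.1]
    - [0,0,0.2]
    - [0,0,0.6]
    - [0,0,1]
    - [0,0,1]
    - [0,0,0]
  turn: [0,0,0,0,0,0]

```text
time: 9.15
ee_pos: [0.5307, 0.002, 0.1353]
eef_rot: [0.589, 0.808, 0.002, 0.002]
ft_force: [0.3, -0.0, 0.2]
width: 0.0002
grip_force: 0.0
```

Clear of it. Next I'll back the arm off (away from the optics, upward) so the top camera can see the carrier.

Request:
step_arm:
  delta_pos:
    - [-0.3,0.8,0.6]
    - [-0.3,0.9,0.6]
    - [-0.3,0.9,0.6]
    - [-0.3,0.9,0.6]
    - [-0.3,0.9,0.4]
    - [-0.3,0.9,0]
    - [-0.3,0.9,0]
    - [-0.3,0.9,0]
    - [-0.3,0.9,0]
    - [-0.3,0.9,0]
    - [0,0,0]
    - [0,0,0]
  turn: [0,0,0,0,0,0,0,0,0,0,0,0]

```text
time: 10.35
ee_pos: [0.4536, 0.2248, 0.2014]
eef_rot: [0.588, 0.809, -0.0, 0.0]
ft_force: [0.2, -0.3, -0.1]
width: 0.0004
grip_force: 0.0
```

```bash
python3 - <<'E'
from h import *
c=grab("top"); im=c["image"]; P=cloud(c); hsv=cv2.cvtColor(im,cv2.COLOR_RGB2HSV)
cv2.imwrite("pics/end.png",cv2.resize(im[150:270,240:400],(800,600),interpolation=cv2.INTER_CUBIC)[...,::-1])
m=(cv2.inRange(hsv,(92,90,40),(125,255,255))>0)&(abs(P[...,0]-.5)<.12)&(abs(P[...,1])<.2)&(P[...,2]>.02)&(P[...,2]<.1)
ys,xs=np.nonzero(m); k=cv2.minAreaRect(np.c_[xs,ys].astype(np.float32)); Q=onplane(c,cv2.boxPoints(k),.058)
print(m.sum(),k,Q.mean(0).round(4),np.linalg.norm(Q[1]-Q[0]),np.linalg.norm(Q[2]-Q[1]),"z",np.median(P[m][:,2]))
d=Q.mean(0)[:2]-[.5176,.0421]; print("moved",d@[.3057,-.9521],d@[.9521,.3057])
# level: plane fit of the blue depth points
A=np.c_[P[m][:,:2],np.ones(m.sum())]; print(np.linalg.lstsq(A,P[m][:,2],rcond=None)[0])
E
```

```text
466 ((299.0009460449219, 215.40293884277344), (25.450531005859375, 37.147335052490234), 72.12129974365234) [ 0.5424 -0.0317  0.058 ] 0.12624837108831174 0.08638830748087509 z 0.0578484216691314
moved 0.07782812937034068 0.001102027895752966
[-0.01099542  0.00774054  0.0639919 ]
```

View pics/end.png

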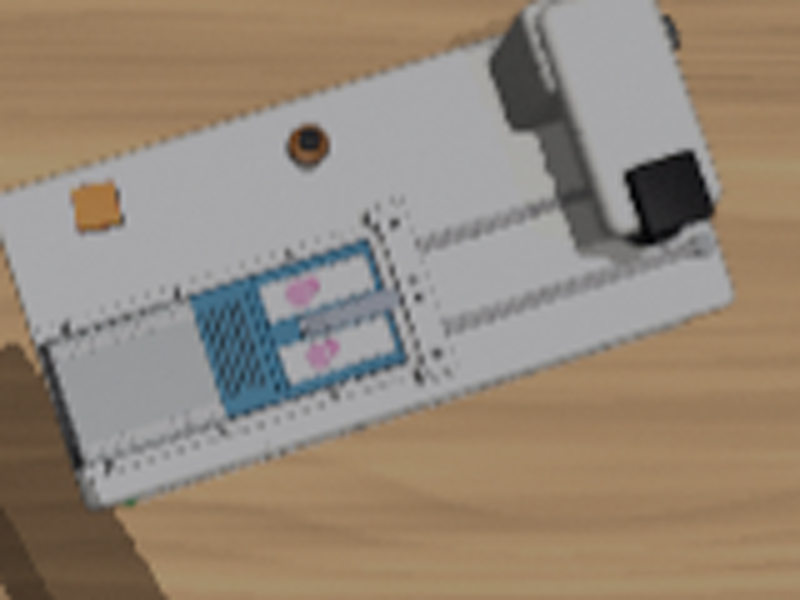

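The carrier is home. In the end picture its nose, about (392,300), is right against the bridge and the leaf lies over it. Its top measures 57.8 mm (expected 58), level, and the bottle and box haven't moved.

```bash
python3 -c "
from bench import *
print(close_job())"
```

```text
the job is handed in; nothing more can be done
None
```

I slid the carrier in until it stopped firmly against the end stop and let go. It now lies flat under the leaf spring, top at 57.8 mm (58 expected), and I handed the job in at about 10 s; no verdict was returned.

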